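Run a power module under the height-limit bridge

ROBOT

A 7-joint arm with a two-finger parallel gripper is mounted at the origin on the work surface. World frame = base frame: x ahead of the robot, y to its left, z up, the work surface at z = 0. Lengths are in mm, angles in rad, forces in N, time in s.
With the tool pointing down it reaches from about 425 to 875 mm from the base axis. Payload 4.7 kg.
Tool frame: the origin (TCP) lies at the centre of the arm's flange, where the gripper is bolted on; the fingertips stand manip.tip_reach ahead of it and the grasp point (between the pads) lies 164 mm ahead of it (manip.tip_reach is the distance from the TCP to the fingertips, in mm); z points along the fingers, y is the direction in which the jaws open and shut (so a half turn about z gives the same grasp; the last joint's range is limited). The gripper opens to 87 mm and grips with 3 to 60 N. Pads are 19 mm wide; open, the fingers measure 117 mm over their backs; the gripper's body (75 mm by 190 mm) begins 51 mm behind the grasp point.
Start: joints at [-1.091, 0.321, -0.07, 1.45, 0.023, 1.371, -0.057], TCP at [291.955, 580.749, 404.787] pointing down, gripper open.
Joint ranges: [-2.86, 2.86], [-0.3, 2.09], [-1.38, 1.24], [0.06, 2.45], [-1.56, 4.7], [0.09, 2.05], [-2.69, 2.69]. Speed limits (rad/s): [2.57, 2.57, 3.14, 3.14, 3.14, 3.14, 3.14].

INTERFACE

Orientations are given as a rotation vector (axis times angle).
In Python, from plant import manip gives the robot as it stands.
- The arm moves only by the tool servo_tool, never from a script. Its argument "steps" is one flat list of numbers, 7 for each row, row after row: the shift along the tool's x, y, z in m, then the turn, a rotation vector about the tool's x, y, z in rad, then the opening in per cent of the stroke, from 0 (shut) to 100 (fully open). A call has 1 to 5 rows; each row shifts and turns the pose as measured when the row begins, along the tool's axes as they then stand; what a row does not reach is not made up. A row lasts 1/8 s, in which the tool goes at most 62.5 mm and 10.7 degrees, less where a joint would pass 70% of its speed; a pose out of reach is approached as far as the arm can. A call with a gripper value outside its range is refused whole. The fingers move at their own pace and stop on an object; the grip force is fixed at half the most. Time passes only in rows, so rows that do not move let the fingers close. It gives the time, the measured TCP pose, the force and the opening at its end, in the units of the state.
- manip.sense(): the state, without advancing time (a new reading comes with each control period).
- manip.snapshot(name): name is "side" or "top" or "wrist"; returns (picture, depth): 480x640x3 uint8, blue, green, red; 480x640 float32, mm along the optical axis (not along the pixel's ray), 0 where there is no reading.
- manip.calibration(name): a dict with "fx", "fy", "cx", "cy" (pixels), "R" (3x3) and "t" (3): a world point X has camera coordinates R X + t; the wrist camera has in their place "tool_from_camera" (4x4, takes a point from camera to tool coordinates, whose origin is the TCP and whose axes are the flange's). Camera axes: x right, y down, z forward; pixel columns grow to the right and rows downward; lengths in mm; the calibration is good to about 2 mm. The wrist camera is an equidistant fisheye: a pixel r from the principal point sees the ray r / f radians off the axis. A picture is of the moment at which its call begins: read the wrist's pose just before it. calibration takes no time and is no camera call.
- manip.job_done(): hands the job in, once; it reports no verdict.
The state is a dict: "time_s": time; "joint_pos": joint angles; "joint_velocities": joint speeds; "joint_torque": joint torques, N m; "position": TCP position; "tcp_rot": TCP orientation; "contact_force": force on the tool from outside, world axes, zero at the start; "wrist_torque": the same for the moment, N m; "finger_gap": finger opening in mm.
Only numpy, scipy, OpenCV 4.12 (cv2) and the standard library are available. Lean on these libraries where they do the work, as an engineer would, in place of code of your own. Each camera call takes 0.05 s, during which the arm holds its last target. There are 200 camera calls.

TASK

Set the loose power module down on the grey gauge plate, in the wide mouth of the lane and with its tall finned block towards the yellow bridge bar, then push it along the plate under the bar until the block is right through and bears on the red sprung stop beyond. Press it on the stop with about 8 N for a moment, then let go and leave it lying there, against or within a few millimetres of the stop. Be gentle with the gauge: the bridge and its stop must never take more than 20 N, and leave the carton, bottle and screwdriver where they are.

Things in the scene. Friction and masses are not known exactly. Their poses are not given: they have to be found in the camera images.
- module: Loose power module, 0.3 to 0.55 kg, aluminium base 130 long (x) x 64 wide (y) x 6 thick with a tall dark finned block on its front half and a green connector block at its rear end; other parts are under 21 high. Origin: centre of the underside; x points forward (this end goes under the bar first), z up. Centre of mass about 15 ahead of the origin. Drags on the plate with 1 to 5 N.
- module_nose (a point): Middle of the module's front face, at underside level, 65 ahead of the module's origin. Axes as the module's. The finned block's front is flush with this face.
- module_block (a point): Centre of the dark finned block, 60 long (x) x 48 wide (y), from 6 to 40 above the underside, 35 ahead of the module's origin: can be gripped across its 48 width. Axes as the module's.
- module_tail (a point): Middle of the module's flat rear face, 65 behind its origin, 11 above the underside: the place to push. The face is that of the base and green connector block (50 wide, 20 long), flush, 22 high in all. Axes as the module's.
- lane: Fixed grey plate, 8 thick, 130 wide (y), x = -225 to 165. Origin at its underside, right below the middle of the yellow bar; x points along the lane the way to push, z up. Steel guide rails 8 high stand on it: 67 apart from x = -55 to 110, flaring out towards the mouth to about 84 apart at x = -105; before that the plate is bare.
- lane_mouth (a point): A good place for the module's origin when it is set down: plate top, on the lane's middle line, 150 before the bar (x = -150 on the lane). Axes as the lane's.
- bridge: Fixed bridge that stands on the plate and carries the stop. Origin on the plate top, 8 above the lane's origin, same axes. Yellow bar across the lane, x = -6 to 6, underside 44 and top 54 above the plate top, bolt heads to 59; posts 14 wide at y = +-56. The module's block is clear beyond the bar when its nose is past x = 67.
- bar (a point): Middle of the underside of the yellow bar, 44 above the plate top. Axes as the lane's.
- stop_beam (a point): Top middle of the steel beam at x = 150 past the bar, 36 above the plate. It holds a rod along the lane with a red pad at the near end, 32 wide, 6 to 30 above the plate. The pad face is somewhere from x = 70 to 105 past the bar, set anew each time and not measured: find it by feel. Pad sprung: about 3 N per mm, 8 travel; the rod itself does not give. Axes as the lane's.
- carton: Brown cardboard carton with a green label, 70 x 90 x 50 high, 0.15 kg, bystander; origin at the centre of its underside.
- bottle: Clear bottle with a green cap, 66 across, 190 high, bystander; origin at the centre of its underside.
- driver: Screwdriver with blue handle lying on the bench, bystander; its x axis lies along it.
Not all that is in view belongs to the job. There is more than one size of the module; the job needs the largest.

How it is judged:
By the outcome, as a careful person would: the job done as asked, in the order asked, and still so for the second after the job is handed in, with the robot touching nothing.
It also fails if it takes over 69 s, if anything falls off the work surface, if the arm or the gripper's body presses on something with over 40 N, if the wrist force passes 120 N, or if a joint passes its speed limit or range.

## Working session

There is one attempt and no reset: what is moved stays moved. The work goes in short steps, Python scripts to look and compute and a tool call to move; the robot and the scene stay as the last step left them, time stands still between calls to the robot, and variables do not carry over. Pictures are saved under pics/ and viewed, about 8 in all and at most 12, crops included, and the job is handed in when it is done.

Besides the shell and the picture viewer there is one more tool, called after "Call:" by a JSON object that holds its "api" and its "payload". servo_tool: Moves the arm, as the interface text tells. Its arguments: {"type":"object","properties":{"steps":{"type":"array"}},"required":["steps"]}

```bash
mkdir -p pics
cat > h.py <<'E'
import numpy as np, cv2
from plant import manip
from scipy.spatial.transform import Rotation as Ro
def w(name,px):
    # world points at pixels using depth from saved npz
    d=np.load(f'pics/{name}.npz'); D=d['D']; c=manip.calibration(name)
    out=[]
    for u,v in px:
        z=np.median(D[v-1:v+2,u-1:u+2]); p=np.array([(u-c['cx'])/c['fx']*z,(v-c['cy'])/c['fy']*z,z])
        out.append(np.array(c['R']).T@(p-np.array(c['t'])))
    return np.array(out)
E
python3 - <<'E'
from h import *
s=manip.sense();print(s, manip.tip_reach)
for n in ('top','side'):
    I,D=manip.snapshot(n);cv2.imwrite(f'pics/{n}.png',I);np.savez(f'pics/{n}.npz',I=I,D=D)
    c=manip.calibration(n);print(n,c['fx'],c['cx'],c['cy'],np.round(-np.array(c['R']).T@np.array(c['t'])),np.round(c['R'],2).tolist())
print(manip.calibration('wrist'))
E
```

```text
{'time_s': 0.0, 'joint_pos': array([-1.09087752,  0.32182771, -0.07006372,  1.45172372,  0.02258419,
        1.37075931, -0.05690285]), 'joint_velocities': array([-0.00086445,  0.00069472,  0.00100623, -0.0003709 ,  0.00014205,
       -0.00032058,  0.00019882]), 'joint_torque': array([ 2.69673028e-04, -4.91286170e+01, -4.03829422e-01, -3.12530816e+01,
       -6.39324356e-02,  4.36741544e-02,  1.95212983e-04]), 'position': array([291.89164   , 580.53681864, 403.63347139]), 'tcp_rot': array([-7.25017317e-01, -3.05641912e+00,  2.98132598e-03]), 'contact_force': array([-0.06462967, -0.75595948,  0.86041471]), 'wrist_torque': array([ 0.03816647,  0.00311828, -0.02431495]), 'finger_gap': 87.31412166677084} 182.2
top 440.9267012108058 318.595656583246 235.0971794464536 [416. -39. 951.] [[-0.01, -1.0, -0.01], [-0.98, 0.01, -0.18], [0.18, 0.01, -0.98]]
side 598.0503508283617 317.1019444998259 240.29106789209385 [ 193. -844.  854.] [[0.91, -0.42, -0.02], [-0.29, -0.59, -0.75], [0.31, 0.69, -0.66]]
{'fx': 371.64829954431775, 'fy': 371.64829954431775, 'cx': 325.1884100438158, 'cy': 244.4697632413405, 'tool_from_camera': array([[-8.61900927e-04, -9.65948129e-01, -2.58734360e-01,
         7.09153043e+01],
       [ 9.99998937e-01, -1.13675207e-03,  9.12687159e-04,
         1.06975728e+00],
       [-1.17572527e-03, -2.58733298e-01,  9.65948083e-01,
         2.02451985e+01],
       [ 0.00000000e+00,  0.00000000e+00,  0.00000000e+00,
         1.00000000e+00]])}
```

View pics/top.png

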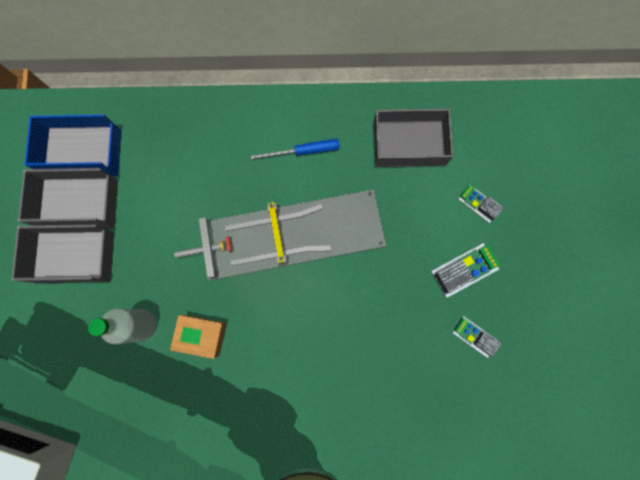

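View pics/side.png

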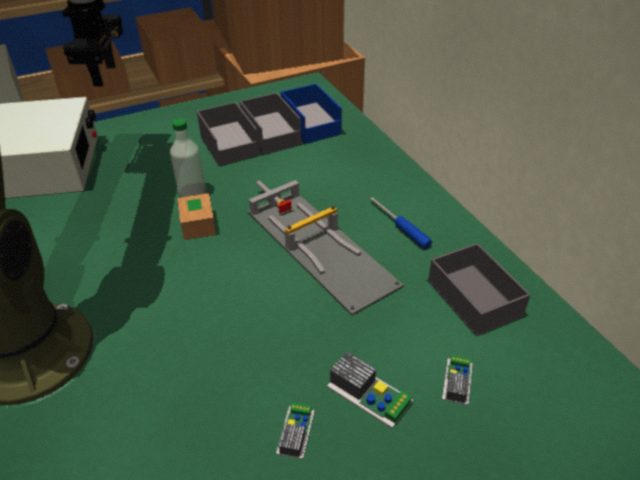

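The top view shows three candidates: a large module at (465,270) and two small ones at (481,203) and (477,337). I choose the large one; its finned block is at the left (452,277) and its green connector at the right (490,257). The lane's mouth faces right, and the stop is at the left (228,244).

Run:
```python
from h import *
I=cv2.imread('pics/top.png')
a=cv2.resize(I[230:310,420:510],None,fx=6,fy=6,interpolation=cv2.INTER_CUBIC)
b=cv2.resize(I[185:285,195:395],None,fx=4,fy=4,interpolation=cv2.INTER_CUBIC)
s=cv2.imread('pics/side.png');c=cv2.resize(s[340:430,320:420],None,fx=5,fy=5,interpolation=cv2.INTER_CUBIC)
cv2.imwrite('pics/a.png',np.hstack([cv2.resize(a,(394,350)),cv2.resize(c,(389,350))]) );cv2.imwrite('pics/b.png',b)
```

```text
(no output)
```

View pics/a.png

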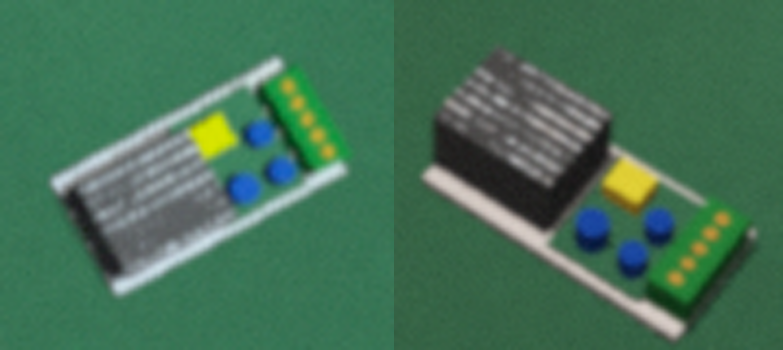

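View pics/b.png

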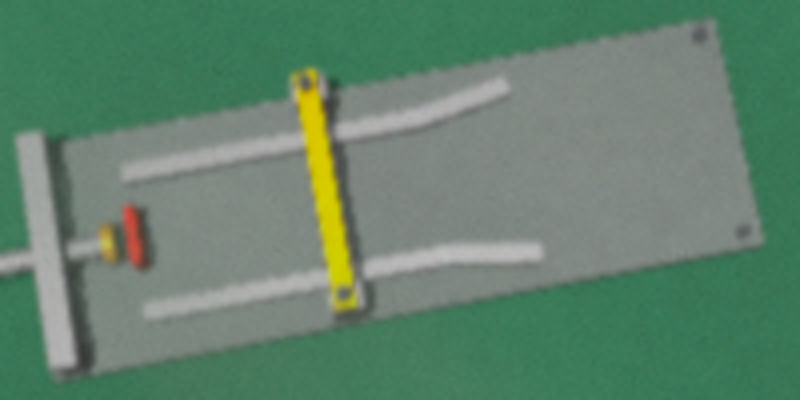

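The crop confirms the large module. In the top view its base corners are at about (433,272), (447,297), (484,244) and (499,269). The plate's mouth corners are (374,190) and (386,246), and the bar's centre is (276,232).

```bash
cat >> h.py <<'E'
def ray(name,u,v):
    c=manip.calibration(name);R=np.array(c['R']);o=-R.T@np.array(c['t']);d=R.T@np.array([(u-c['cx'])/c['fx'],(v-c['cy'])/c['fy'],1]);return o,d
def pl(name,u,v,z):
    o,d=ray(name,u,v);return o+d*(z-o[2])/d[2]
def tri(p,q):
    o,d=ray('top',*p);e,f=ray('side',*q);s=np.linalg.lstsq(np.c_[d,-f],e-o,rcond=None)[0]
    a=o+s[0]*d;b=e+s[1]*f;return (a+b)/2,np.linalg.norm(a-b)
E
python3 - <<'E'
from h import *
np.set_printoptions(precision=1,suppress=True)
for p,q in [((447,296.7),(328,385)),((498.8,269.3),(393.5,426.1)),((484,243.7),(412,399.6))]: print(tri(p,q))
for p in [(432.6,271.8),(447,296.7),(484,243.7),(498.8,269.3)]: print('mod',pl('top',*p,6))
print(tri((372.5,190),(399,285)),tri((385.5,245.8),(352,308)))
for p in [(373.8,189.5),(385.5,245.8),(209.5,279.5)]: print('plate',pl('top',*p,8))
print('bar ends',pl('top',271.2,206,65),pl('top',281,258.5,65),'beam',pl('top',202.5,219,44),pl('top',211,276,44))
print('pad',pl('top',227,236.5,38),pl('top',231,251,38))
print('depth module block, base, plate, bar', w('top',[(450,275),(486,255),(350,220),(276,232),(460,230)]))
E
```

```text
(array([ 454.1, -302.3,    5.4]), np.float64(1.7340083628386744))
(array([ 512.2, -417.2,    5.6]), np.float64(1.328666596989235))
(array([ 566.1, -389. ,    6.8]), np.float64(2.4730126993165635))
mod [ 508.1 -275.1    6. ]
mod [ 454.9 -302.4    6. ]
mod [ 567.4 -389.7    6. ]
mod [ 511.5 -416.8    6. ]
(array([ 687.3, -151.6,    6.2]), np.float64(8.487655872746208)) (array([ 564.5, -175. ,   18.6]), np.float64(1.176953576436626))
plate [ 692.1 -155.6    8. ]
plate [ 565.6 -176.4    8. ]
plate [497.9 202.7   8. ]
bar ends [643.4  64.9  65. ] [533.5  44.3  65. ] beam [622.7 212.5  44. ] [502.  190.6  44. ]
pad [585.4 161.   38. ] [554.4 151.8  38. ]
depth module block, base, plate, bar [[ 497.8 -302.3   39. ]
 [ 540.6 -386.    22.1]
 [ 623.7 -101.2    8.3]
 [ 589.    55.    61.9]
 [ 599.6 -342.1   -0.4]]
```

```bash
cat >> h.py <<'E'
def to(x,y,z,yaw_y,n=1):
    """tool-axes delta to TCP (x,y,z), pointing down, tool y at yaw_y deg; prints total and per row"""
    s=manip.sense();R=Ro.from_rotvec(s['tcp_rot']);a=np.radians(yaw_y)
    ty=np.array([np.cos(a),np.sin(a),0]);tz=np.array([0,0,-1.]);tx=np.cross(ty,tz)
    G=Ro.from_matrix(np.c_[tx,ty,tz])
    d=R.inv().apply(np.array([x,y,z])-s['position'])/1000;r=(R.inv()*G).as_rotvec()
    Y=R.as_matrix()[:,1];print('t',round(s['time_s'],2),'pos',np.round(s['position'],1),'yawy',round(np.degrees(np.arctan2(Y[1],Y[0])),1),'F',np.round(s['contact_force'],1),'gap',round(s['finger_gap'],1))
    print('shift',np.round(d,4),'turn',np.round(r,4),'| per row',np.round(d/n,4),np.round(r/n,4))
E
python3 -c "
from h import *
to(500,80,400,63.3,10)
to(498.3,-321.9,330,63.3,1)
to(498.3,-321.9,330,26.8,1)"
```

```text
t 0.1 pos [291.9 580.6 403.8] yawy 63.3 F [-0.1 -0.7  0. ] gap 87.2
shift [-0.4108 -0.3538  0.0044] turn [-0.0017  0.0001  0.0002] | per row [-0.0411 -0.0354  0.0004] [-0.0002  0.      0.    ]
t 0.1 pos [291.9 580.6 403.8] yawy 63.3 F [-0.1 -0.7  0. ] gap 87.2
shift [-0.5897 -0.7135  0.0751] turn [-0.0017  0.0001  0.0002] | per row [-0.5897 -0.7135  0.0751] [-0.0017  0.0001  0.0002]
t 0.1 pos [291.9 580.6 403.8] yawy 63.3 F [-0.1 -0.7  0. ] gap 87.2
shift [-0.5897 -0.7135  0.0751] turn [-1.600e-03  6.000e-04  6.373e-01] | per row [-0.5897 -0.7135  0.0751] [-1.600e-03  6.000e-04  6.373e-01]
```

Call:
{"api": "servo_tool", "payload": {"steps": [-0.042,-0.035,0,0,0,0,100,-0.042,-0.035,0,0,0,0,100,-0.042,-0.035,0,0,0,0,100,-0.042,-0.035,0,0,0,0,100,-0.042,-0.035,0,0,0,0,100]}}

```text
time_s: 0.72
position: [401.0, 326.9, 400.1]
tcp_rot: [-0.709, -3.056, 0.008]
contact_force: [1.0, 0.3, 0.4]
finger_gap: 86.7
```

Call:
{"api": "servo_tool", "payload": {"steps": [-0.042,-0.035,0,0,0,0,100,-0.042,-0.035,0,0,0,0,100,-0.042,-0.035,0,0,0,0,100,-0.042,-0.035,0,0,0,0,100,-0.042,-0.035,0,0,0,0,100]}}

```text
time_s: 1.35
position: [514.1, 68.0, 399.4]
tcp_rot: [-0.708, -3.056, 0.008]
contact_force: [1.6, -0.0, -0.1]
finger_gap: 86.9
```

```bash
python3 -c "
from h import *
to(498.3,-321.9,330,63.3,8)"
```

```text
t 1.35 pos [514.1  68.  399.4] yawy 63.9 F [ 1.6 -0.  -0.1] gap 86.9
shift [-0.1575 -0.3567  0.0709] turn [-0.0058 -0.0036  0.0107] | per row [-0.0197 -0.0446  0.0089] [-0.0007 -0.0004  0.0013]
```

Call:
{"api": "servo_tool", "payload": {"steps": [-0.0225,-0.051,0.006,0,0,0,100,-0.0225,-0.051,0.006,0,0,0,100,-0.0225,-0.051,0.006,0,0,0,100,-0.0225,-0.051,0.006,0,0,0,100,-0.0225,-0.051,0.006,0,0,0,100]}}

```text
time_s: 1.98
position: [502.1, -219.1, 368.9]
tcp_rot: [-0.706, -3.057, 0.007]
contact_force: [0.8, -0.7, -0.4]
finger_gap: 86.8
```

Call:
{"api": "servo_tool", "payload": {"steps": [-0.0225,-0.051,0,0,0,0,100,0,0,0,0,0,0.16,100,0,0,0,0,0,0.16,100,0,0,0,0,0,0.16,100,0,0,0,0,0,0.16,100]}}

```text
time_s: 2.6
position: [496.1, -283.0, 366.6]
tcp_rot: [-1.673, -2.652, 0.015]
contact_force: [-0.3, 0.5, -0.6]
finger_gap: 87.0
```

Run:
```python
from h import *
to(498.3,-321.9,200,26.8,3)
I,D=manip.snapshot('wrist');cv2.imwrite('pics/w1.png',I)
```

```text
t 2.6 pos [ 496.1 -283.   366.6] yawy 25.5 F [-0.3  0.5 -0.6] gap 87.0
shift [-0.036  -0.0128  0.1668] turn [-0.0113  0.0002 -0.0227] | per row [-0.012  -0.0043  0.0556] [-0.0038  0.0001 -0.0076]
```

View pics/w1.png

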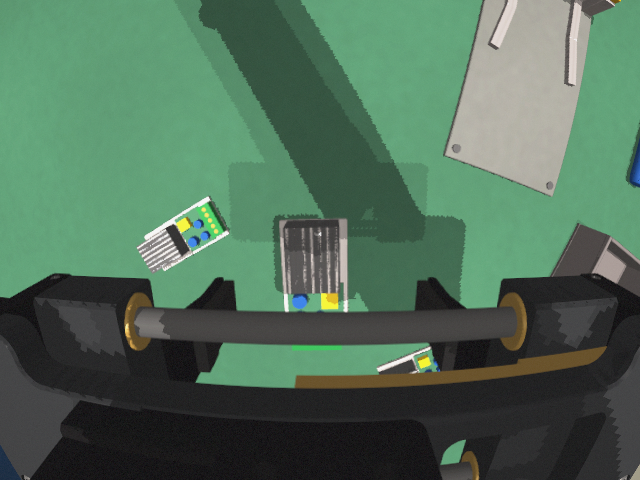

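The wrist view shows the module between the fingers, with its base front corners at (280,219) and (347,219). The block's top spans about columns 283–341.

```bash
cat >> h.py <<'E'
def wr(u,v,z,pos,rot):
    c=manip.calibration('wrist');T=c['tool_from_camera'];p=np.array([u-c['cx'],v-c['cy']]);r=np.hypot(*p);th=r/c['fx']
    d=np.r_[p/r*np.sin(th),np.cos(th)];R=Ro.from_rotvec(rot)
    o=R.apply(T[:3,3])+pos;d=R.apply(T[:3,:3]@d);return o+d*(z-o[2])/d[2]
E
python3 - <<'E'
from h import *
P=np.array([496.1,-283,366.6]);r=[-1.673,-2.652,.015]
a,b=[wr(u,v,6,P,r) for u,v in((280,219),(347,219))]
print(a,b,np.linalg.norm(a-b));m=(a+b)/2;d=(a-b)[:2];yaw=np.degrees(np.arctan2(d[1],d[0]));print('nose',m,yaw)
for u,v in((450,150),(552,194)):print('plate corner',wr(u,v,8,P,r))
E
```

```text
[ 452.72567311 -297.90948967    6.        ] [ 509.35874636 -270.9075894     6.        ] 62.74079697242444
nose [ 481.04220974 -284.40853954    6.        ] -154.5088112800702
plate corner [ 567.05683118 -168.90425221    8.        ]
plate corner [ 690.13021398 -150.84288291    8.        ]
```

Call:
{"api": "servo_tool", "payload": {"steps": [-0.018,-0.0065,0,0,0,-0.01,100,-0.018,-0.0065,0.02,0,0,-0.01,100,0,0,0.04,0,0,0,100,0,0,0.04,0,0,0,100,0,0,0,0,0,0,100]}}

```text
time_s: 3.28
position: [499.4, -321.6, 263.6]
tcp_rot: [-1.633, -2.676, 0.014]
contact_force: [-0.3, -0.5, 1.1]
finger_gap: 86.8
```

```bash
python3 -c "
from h import *
to(498.3,-320.4,193,26.6,1)"
```

```text
t 3.27 pos [ 499.4 -321.6  263.6] yawy 27.2 F [-0.3 -0.5  1.1] gap 86.8
shift [0.0015 0.0004 0.0706] turn [-0.0113 -0.001   0.0105] | per row [0.0015 0.0004 0.0706] [-0.0113 -0.001   0.0105]
```

Call:
{"api": "servo_tool", "payload": {"steps": [0.001,0,0.025,-0.011,-0.001,0.01,100,0,0,0.025,0,0,0,100,0,0,0.015,0,0,0,100,0,0,0.003,0,0,0,100,0,0,0,0,0,0,100]}}

```text
time_s: 3.9
position: [502.1, -322.3, 201.1]
tcp_rot: [1.637, 2.67, 0.003]
contact_force: [0.8, 0.5, 0.3]
finger_gap: 87.1
```

```bash
python3 -c "
from h import *
to(498.3,-320.4,193,26.6,1)"
```

```text
t 3.9 pos [ 502.1 -322.3  201.1] yawy 27.0 F [0.8 0.5 0.3] gap 87.1
shift [ 0.0035 -0.0026  0.0081] turn [0.0066 0.0073 0.0068] | per row [ 0.0035 -0.0026  0.0081] [0.0066 0.0073 0.0068]
```

Call:
{"api": "servo_tool", "payload": {"steps": [0.0035,-0.003,0.007,0.004,0.004,0.006,100,0,0,0,0,0,0,40,0,0,0,0,0,0,40,0,0,0,0,0,0,40,0,0,0,0,0,0,40]}}

```text
time_s: 4.53
position: [498.4, -320.9, 195.8]
tcp_rot: [1.646, 2.667, 0.002]
contact_force: [0.7, -0.8, -0.1]
finger_gap: 55.0
```

Call:
{"api": "servo_tool", "payload": {"steps": [0,0,0,0,0,0,40,0,0,0,0,0,0,40,0,0,0,0,0,0,40]}}

```text
time_s: 4.9
position: [498.0, -321.1, 195.8]
tcp_rot: [1.647, 2.668, 0.001]
contact_force: [-0.1, -0.9, 0.1]
finger_gap: 47.9
```

Call:
{"api": "servo_tool", "payload": {"steps": [0,0,0,0,0,0,20,0,0,-0.015,0,0,0,20,0,0,-0.025,0,0,0,20,0,0,-0.025,0,0,0,20,0,0,0,0,0,0,20]}}

```text
time_s: 5.52
position: [497.0, -320.2, 262.6]
tcp_rot: [1.649, 2.67, 0.001]
contact_force: [0.5, 0.1, -3.9]
finger_gap: 48.1
```

Run:
```python
from h import *
# lane origin, dir
a=np.radians(100.2);x=np.array([np.cos(a),np.sin(a)]);o=np.array([589.,56.5])
t=o+x*(-150+27);print(t)
to(*t,260,10.2,6); to(*t,260,26.6,6)
```

```text
[610.78142306 -64.55605978]
t 5.53 pos [ 497.  -320.2  262.6] yawy 26.6 F [ 0.5  0.1 -3.9] gap 48.1
shift [0.1776 0.2162 0.0027] turn [0.0027 0.002  0.2865] | per row [0.0296 0.036  0.0005] [0.0005 0.0003 0.0477]
t 5.53 pos [ 497.  -320.2  262.6] yawy 26.6 F [ 0.5  0.1 -3.9] gap 48.1
shift [0.1776 0.2162 0.0027] turn [0.0024 0.0024 0.0002] | per row [0.0296 0.036  0.0005] [0.0004 0.0004 0.    ]
```

Call:
{"api": "servo_tool", "payload": {"steps": [0.025,0.03,0,0,0,0,20,0.03,0.036,0,0,0,0,20,0.03,0.036,0,0,0,0,20,0.03,0.036,0,0,0,0,20,0.025,0.03,0,0,0,0,20]}}

```text
time_s: 6.15
position: [583.4, -118.0, 258.1]
tcp_rot: [-1.663, -2.664, 0.004]
contact_force: [0.7, -0.4, -3.1]
finger_gap: 47.8
```

Call:
{"api": "servo_tool", "payload": {"steps": [0,0,0,0,0,0.1,20,0,0,0,0,0,0.1,20,0,0,0,0,0,0.08,20,0,0,0,0,0,0,20]}}

```text
time_s: 6.65
position: [583.4, -110.5, 252.8]
tcp_rot: [-2.012, -2.402, 0.008]
contact_force: [-0.4, -0.6, -4.6]
finger_gap: 47.9
```

Run:
```python
from h import *
to(610.8,-64.6,230,10.2)
s=manip.sense();I,D=manip.snapshot('wrist');cv2.imwrite('pics/w2.png',I);np.savez('pics/w2s.npz',p=s['position'],r=s['tcp_rot'])
I,D=manip.snapshot('top');np.savez('pics/top2.npz',I=I)
```

```text
t 6.65 pos [ 583.4 -110.5  252.8] yawy 10.1 F [-0.4 -0.6 -4.6] gap 47.9
shift [0.0403 0.0353 0.0226] turn [-0.0093 -0.003  -0.0015] | per row [0.0403 0.0353 0.0226] [-0.0093 -0.003  -0.0015]
```

View pics/w2.png

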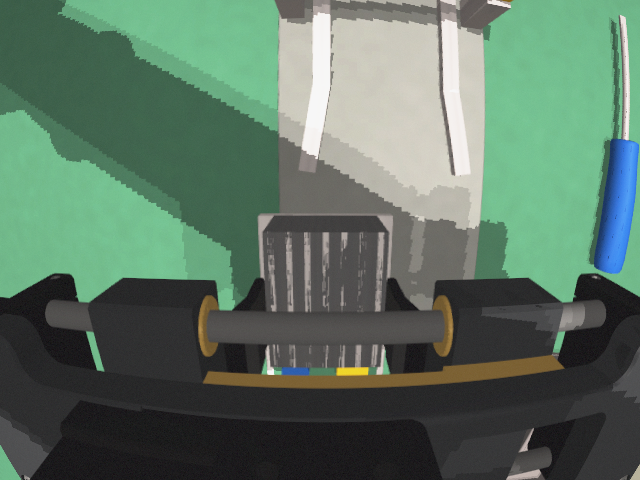

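The module is held square in the gripper, with base front corners at (259,215) and (392,215). The rails' inner ends are at about (317,171) and (453,175), and the plate's edges at row 150 are columns 279 and 482.

Run:
```python
from h import *
np.set_printoptions(precision=1,suppress=True)
z=np.load('pics/w2s.npz');P,r=z['p'],z['r'];R=Ro.from_rotvec(r)
for n,u,v,h in [('railL',317,171,16),('railR',453,175,16),('kinkL',329,95,16),('kinkR',442,93,16),('farL',330,20,16),('farR',441,20,16),('edL',279,150,8),('edR',483,150,8),('edL2',279,60,8),('edR2',485,60,8),('modL',259,215,63),('modR',392,215,63)]:
    p=wr(u,v,h,P,r);print(n,p,'tool',R.inv().apply(p-P))
```

```text
railL [566.7 -53.9  16. ] tool [ 58.   -4.2 237. ]
railR [647.4 -40.2  16. ] tool [ 57.2  77.6 236.3]
kinkL [565.8  -8.8  16. ] tool [102.5   2.7 237.1]
kinkR [630.9   6.9  16. ] tool [106.5  69.6 236.5]
farL [558.2  37.3  16. ] tool [149.2   3.4 237.2]
farR [623.3  53.3  16. ] tool [153.5  70.2 236.6]
edL [541.8 -45.6   8. ] tool [ 70.5 -27.3 245.3]
edR [667. -20.   8.] tool [ 73.7 100.5 244.1]
edL2 [532.1   9.4   8. ] tool [126.3 -27.2 245.5]
edR2 [658.   38.4   8. ] tool [132.8 101.9 244.3]
modL [544.3 -75.6  63. ] tool [ 40.6 -30.6 190.2]
modR [605.6 -64.7  63. ] tool [ 40.7  31.7 189.7]
```

Call:
{"api": "servo_tool", "payload": {"steps": [0.019,0.018,0,-0.009,-0.003,0,20,0.019,0.018,0.005,0,0,0,20,0,0,0.01,0,0,0,20,0,0,0,0,0,0,20]}}

```text
time_s: 7.25
position: [614.2, -62.8, 236.1]
tcp_rot: [-2.011, -2.413, -0.001]
contact_force: [-0.2, -1.2, -3.4]
finger_gap: 47.5
```

```bash
python3 -c "
from h import *
to(609.8,-66.6,204.5,10.2)
p=np.load('pics/w2s.npz');P=p['p'];R=Ro.from_rotvec(p['r']);s=manip.sense()
print(R.inv().apply(s['position']-P), 'want 38,36.2')"
```

```text
t 7.25 pos [614.2 -62.8 236.1] yawy 10.4 F [-0.2 -1.2 -3.4] gap 47.5
shift [-0.003  -0.005   0.0316] turn [-0.0003 -0.0009  0.003 ] | per row [-0.003  -0.005   0.0316] [-0.0003 -0.0009  0.003 ]
[41.54384095 38.83722018 16.49141033] want 38,36.2
```

Call:
{"api": "servo_tool", "payload": {"steps": [-0.003,-0.003,0.012,0,0,0.002,20,0,0,0.01,0,0,0,20,0,0,0.004,0,0,0,20,0,0,0.002,0,0,0,20,0,0,0,0,0,0,20]}}

```text
time_s: 7.88
position: [610.8, -68.3, 205.8]
tcp_rot: [-2.017, -2.408, 0.002]
contact_force: [0.2, -0.1, -4.1]
finger_gap: 47.6
```

```bash
cat > q.py <<'E'
from h import *
p=np.load('pics/w2s.npz');P=p['p'];R=Ro.from_rotvec(p['r']);s=manip.sense()
d=R.inv().apply(s['position']-P)
to(609.8,-66.6,204.5,10.2)
print('toolshift',np.round(d,1),'lane x of tool',round(d[0]-161,1),'y',round(d[1]-36.6,1))
E
python3 q.py
```

```text
t 7.88 pos [610.8 -68.3 205.8] yawy 10.1 F [ 0.2 -0.1 -4.1] gap 47.6
shift [ 0.0019 -0.0007  0.0013] turn [-0.0015 -0.0002 -0.0017] | per row [ 0.0019 -0.0007  0.0013] [-0.0015 -0.0002 -0.0017]
toolshift [36.6 34.9 46.8] lane x of tool -124.4 y -1.7
```

Call:
{"api": "servo_tool", "payload": {"steps": [0,0.001,0.001,0,0,0,20,0,0,0.001,0,0,0,20,0,0,0.001,0,0,0,20]}}

```text
time_s: 8.25
position: [612.3, -68.1, 203.9]
tcp_rot: [-2.017, -2.408, -0.0]
contact_force: [-3.8, 1.3, 4.8]
finger_gap: 48.1
```

Call:
{"api": "servo_tool", "payload": {"steps": [0,0,0,0,0,0,90,0,0,0,0,0,0,90,0,0,0,0,0,0,90,0,0,0,0,0,0,90,0,0,0,0,0,0,90]}}

```text
time_s: 8.88
position: [613.7, -68.4, 205.8]
tcp_rot: [2.015, 2.406, 0.005]
contact_force: [0.1, 0.1, -0.2]
finger_gap: 77.8
```

Call:
{"api": "servo_tool", "payload": {"steps": [0,0,-0.02,0,0,0,90,0,0,-0.03,0,0,0,90,0,0,-0.03,0,0,0,90,-0.04,0,0,0,0,0,20,-0.05,0,0,0,0,0,20]}}

```text
time_s: 9.5
position: [631.2, -153.4, 294.5]
tcp_rot: [2.002, 2.414, 0.013]
contact_force: [0.3, 0.0, 0.1]
finger_gap: 65.5
```

Call:
{"api": "servo_tool", "payload": {"steps": [-0.03,0,0,0,0,0,20,0,0,0,0,0,0,20]}}

```text
time_s: 9.75
position: [636.4, -189.3, 298.5]
tcp_rot: [2.007, 2.403, 0.012]
contact_force: [-0.4, -0.1, -0.2]
finger_gap: 46.2
```

Run:
```python
import runpy;runpy.run_path('q.py')
from h import *
s=manip.sense();I,D=manip.snapshot('wrist');np.savez('pics/w3s.npz',p=s['position'],r=s['tcp_rot'])
cv2.imwrite('pics/w3.png',I)
```

```text
t 9.75 pos [ 636.4 -189.3  298.5] yawy 10.3 F [-0.4 -0.1 -0.2] gap 46.2
shift [ 0.1258 -0.0055  0.0935] turn [0.0132 0.0033 0.0011] | per row [ 0.1258 -0.0055  0.0935] [0.0132 0.0033 0.0011]
toolshift [-86.7  37.9 -46.3] lane x of tool -247.7 y 1.3
```

View pics/w3.png

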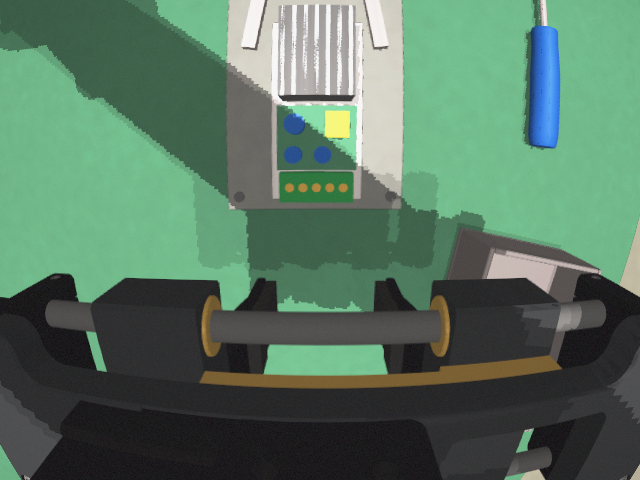

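The module lies straight in the mouth with its block towards the bar. The tail face is near row 203, columns 272–362, and the plate's edges are at columns 229 and 402.

Call:
{"api": "servo_tool", "payload": {"steps": [0,0,0.03,0.013,0.003,0,10,0,0,0.03,0,0,0,10,0,0,0.025,0,0,0,10,0,0,0.01,0,0,0,10,0,0,0,0,0,0,10]}}

```text
time_s: 10.42
position: [637.3, -178.5, 197.1]
tcp_rot: [-1.995, -2.417, -0.004]
contact_force: [0.1, -0.2, 0.6]
finger_gap: 9.4
```

```bash
python3 q.py
python3 - <<'E'
from h import *
z=np.load('pics/w3s.npz');P,r=z['p'],z['r'];s=manip.sense();R=Ro.from_rotvec(s['tcp_rot'])
for n,u,v,h in [('tL',280,203,30),('tR',353,203,30),('bL',272,195,14),('bR',360,195,14),('pL',229,207,8),('pR',402,209,8),('fL',274,40,14),('fR',362,40,14)]:
    p=wr(u,v,h,P,r);print(n,np.round(p,1),np.round(R.inv().apply(p-s['position']),1))
E
```

```text
t 10.43 pos [ 637.3 -178.5  197.1] yawy 10.9 F [ 0.1 -0.2  0.6] gap 9.4
shift [ 0.1152 -0.0058 -0.0064] turn [-0.0028 -0.0078  0.0127] | per row [ 0.1152 -0.0058 -0.0064] [-0.0028 -0.0078  0.0127]
toolshift [-76.6  41.6  55.1] lane x of tool -237.6 y 5.0
tL [ 604.3 -160.9   30. ] [ 22.3 -28.5 167.4]
tR [ 652.9 -152.3   30. ] [ 21.5  20.8 167.3]
bL [ 596.4 -158.8   14. ] [ 25.7 -35.9 183.4]
bR [ 658.6 -147.8   14. ] [ 24.7  27.3 183.3]
pL [ 564.8 -173.8    8. ] [ 16.9 -69.7 189.5]
pR [ 692.7 -152.9    8. ] [ 13.2  59.8 189.1]
fL [578.3 -47.3  14. ] [138.6 -32.5 184.3]
fR [639.6 -36.5  14. ] [137.6  29.7 184.1]
```

Call:
{"api": "servo_tool", "payload": {"steps": [0,-0.004,0.001,-0.003,-0.007,0.012,10,0.005,0,0,0,0,0,10,0.005,0,0,0,0,0,10,0.004,0,0,0,0,0,10,0.004,0,0,0,0,0,10]}}

```text
time_s: 11.05
position: [630.6, -161.5, 199.1]
tcp_rot: [2.012, 2.406, 0.003]
contact_force: [0.5, -1.1, -1.2]
finger_gap: 8.6
```

```bash
python3 q.py
```

```text
t 11.05 pos [ 630.6 -161.5  199.1] yawy 10.2 F [ 0.5 -1.1 -1.2] gap 8.6
shift [ 0.097  -0.0037 -0.0057] turn [ 0.005   0.0027 -0.0004] | per row [ 0.097  -0.0037 -0.0057] [ 0.005   0.0027 -0.0004]
toolshift [-58.6  38.1  53.2] lane x of tool -219.6 y 1.5
```

Call:
{"api": "servo_tool", "payload": {"steps": [0.005,-0.001,0.002,0.005,0.002,0,10,0.006,0,0,0,0,0,10,0.006,0,0,0,0,0,10,0.006,0,0,0,0,0,10,0.006,0,0,0,0,0,10]}}

```text
time_s: 11.68
position: [624.6, -133.5, 198.1]
tcp_rot: [2.015, 2.404, -0.002]
contact_force: [0.1, -3.5, 1.5]
finger_gap: 8.8
```

```bash
python3 q.py
```

```text
t 11.68 pos [ 624.6 -133.5  198.1] yawy 10.1 F [ 0.1 -3.5  1.5] gap 8.8
shift [ 0.0684 -0.0028 -0.0067] turn [ 0.0018  0.0047 -0.002 ] | per row [ 0.0684 -0.0028 -0.0067] [ 0.0018  0.0047 -0.002 ]
toolshift [-30.   37.   54.3] lane x of tool -191.0 y 0.4
```

Call:
{"api": "servo_tool", "payload": {"steps": [0.006,0,0.001,0,0.003,0,10,0.006,0,0,0,0,0,10,0.006,0,0,0,0,0,10,0.006,0,0,0,0,0,10,0.006,0,0,0,0,0,10]}}

```text
time_s: 12.3
position: [619.3, -103.2, 198.0]
tcp_rot: [2.015, 2.404, 0.0]
contact_force: [0.4, -3.4, 1.6]
finger_gap: 8.9
```

```bash
python3 q.py
```

```text
t 12.3 pos [ 619.3 -103.2  198. ] yawy 10.1 F [ 0.4 -3.4  1.6] gap 8.9
shift [ 0.0377 -0.003  -0.0066] turn [ 0.0034  0.0041 -0.0025] | per row [ 0.0377 -0.003  -0.0066] [ 0.0034  0.0041 -0.0025]
toolshift [ 0.7 37.2 54.5] lane x of tool -160.3 y 0.6
```

Call:
{"api": "servo_tool", "payload": {"steps": [0.007,0,0.001,0,0.003,0,10,0.007,0,0,0,0,0,10,0.007,0,0,0,0,0,10,0.007,0,0,0,0,0,10,0.007,0,0,0,0,0,10]}}

```text
time_s: 12.92
position: [613.1, -67.5, 197.6]
tcp_rot: [2.015, 2.403, 0.003]
contact_force: [1.8, -4.0, 2.4]
finger_gap: 8.7
```

Call:
{"api": "servo_tool", "payload": {"steps": [0.007,0,0,0,0.002,0,10,0.007,0,0,0,0,0,10,0.007,0,0,0,0,0,10,0.007,0,0,0,0,0,10,0.006,0,0,0,0,0,10]}}

```text
time_s: 13.55
position: [606.7, -31.6, 197.7]
tcp_rot: [2.016, 2.405, 0.005]
contact_force: [0.7, -3.4, 0.9]
finger_gap: 8.8
```

```bash
python3 q.py
```

```text
t 13.55 pos [606.7 -31.6 197.7] yawy 10.0 F [ 0.7 -3.4  0.9] gap 8.8
shift [-0.0351 -0.003  -0.0068] turn [ 0.0044  0.0007 -0.0027] | per row [-0.0351 -0.003  -0.0068] [ 0.0044  0.0007 -0.0027]
toolshift [73.5 37.3 55. ] lane x of tool -87.5 y 0.7
```

Call:
{"api": "servo_tool", "payload": {"steps": [0.004,0,0,0,0,0,10,0.003,0,0,0,0,0,10,0.003,0,0,0,0,0,10,0.003,0,0,0,0,0,10,0.002,0,0,0,0,0,10]}}

```text
time_s: 14.18
position: [603.8, -15.9, 197.6]
tcp_rot: [2.016, 2.405, 0.004]
contact_force: [0.6, -3.5, 1.5]
finger_gap: 8.6
```

```bash
python3 q.py
python3 - <<'E'
from h import *
for n in('top','side'):
    I,D=manip.snapshot(n);cv2.imwrite(f'pics/{n}3.png',I)
a=cv2.resize(cv2.imread('pics/top3.png')[200:290,195:345],None,fx=4,fy=4,interpolation=cv2.INTER_CUBIC)
b=cv2.resize(cv2.imread('pics/side3.png')[170:270,240:370],(600,460))[:240]
cv2.imwrite('pics/c.png',np.vstack([a[:340],b]))
E
```

```text
t 14.18 pos [603.8 -15.9 197.6] yawy 10.0 F [ 0.6 -3.5  1.5] gap 8.6
shift [-0.051  -0.0029 -0.0068] turn [ 0.0042  0.001  -0.0028] | per row [-0.051  -0.0029 -0.0068] [ 0.0042  0.001  -0.0028]
toolshift [89.4 37.2 55.1] lane x of tool -71.6 y 0.6
```

View pics/c.png

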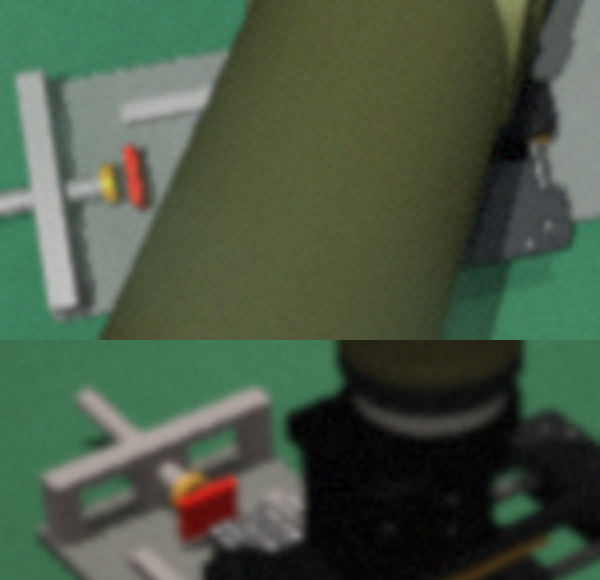

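The side crop shows the block beyond the bar, just short of the red pad. I'll now creep forward.

Call:
{"api": "servo_tool", "payload": {"steps": [0.001,0,0,0,0,0,10,0.001,0,0,0,0,0,10,0.001,0,0,0,0,0,10,0.001,0,0,0,0,0,10,0.001,0,0,0,0,0,10]}}

```text
time_s: 14.9
position: [602.9, -11.0, 197.6]
tcp_rot: [2.017, 2.404, 0.004]
contact_force: [0.4, -4.4, 2.3]
finger_gap: 8.6
```

Call:
{"api": "servo_tool", "payload": {"steps": [0.0012,0,0,0,0,0,10,0.0012,0,0,0,0,0,10,0.0012,0,0,0,0,0,10,0.0012,0,0,0,0,0,10,0.0012,0,0,0,0,0,10]}}

```text
time_s: 15.52
position: [601.7, -4.7, 197.6]
tcp_rot: [2.017, 2.404, 0.004]
contact_force: [0.9, -3.9, 2.3]
finger_gap: 8.6
```

Call:
{"api": "servo_tool", "payload": {"steps": [0.001,0,0,0,0,0,10,0.001,0,0,0,0,0,10,0.001,0,0,0,0,0,10,0.001,0,0,0,0,0,10,0.001,0,0,0,0,0,10]}}

```text
time_s: 16.15
position: [600.8, 0.6, 197.6]
tcp_rot: [2.017, 2.404, 0.004]
contact_force: [1.1, -4.9, 2.6]
finger_gap: 8.9
```

Call:
{"api": "servo_tool", "payload": {"steps": [0.001,0,0,0,0,0,10,0.001,0,0,0,0,0,10,0.001,0,0,0,0,0,10,0.001,0,0,0,0,0,10,0.001,0,0,0,0,0,10]}}

```text
time_s: 16.77
position: [599.9, 5.8, 197.6]
tcp_rot: [2.017, 2.404, 0.004]
contact_force: [0.6, -3.8, 1.7]
finger_gap: 8.3
```

Call:
{"api": "servo_tool", "payload": {"steps": [0.001,0,0,0,0,0,10,0.001,0,0,0,0,0,10,0.001,0,0,0,0,0,10,0.001,0,0,0,0,0,10,0.0005,0,0,0,0,0,10]}}

```text
time_s: 17.4
position: [599.0, 10.6, 197.6]
tcp_rot: [2.017, 2.404, 0.003]
contact_force: [0.5, -4.0, 2.8]
finger_gap: 8.7
```

Call:
{"api": "servo_tool", "payload": {"steps": [0.001,0,0,0,0,0,10,0.001,0,0,0,0,0,10,0.001,0,0,0,0,0,10,0.001,0,0,0,0,0,10,0.0005,0,0,0,0,0,10]}}

```text
time_s: 18.02
position: [598.1, 15.3, 197.6]
tcp_rot: [2.017, 2.404, 0.003]
contact_force: [1.7, -3.6, 2.3]
finger_gap: 8.6
```

Call:
{"api": "servo_tool", "payload": {"steps": [0.001,0,0,0,0,0,10,0.001,0,0,0,0,0,10,0.001,0,0,0,0,0,10,0.0005,0,0,0,0,0,10,0.0005,0,0,0,0,0,10]}}

```text
time_s: 18.65
position: [597.5, 18.9, 197.6]
tcp_rot: [2.017, 2.403, 0.003]
contact_force: [0.8, -4.9, 1.0]
finger_gap: 9.1
```

Call:
{"api": "servo_tool", "payload": {"steps": [0.0007,0,0,0,0,0,10,0.0007,0,0,0,0,0,10,0.0007,0,0,0,0,0,10]}}

```text
time_s: 19.02
position: [597.3, 19.4, 197.7]
tcp_rot: [2.017, 2.4, 0.001]
contact_force: [1.2, -5.3, 1.4]
finger_gap: 8.9
```

Call:
{"api": "servo_tool", "payload": {"steps": [0.0015,0,0,0,0,0,10,0.0015,0,0,0,0,0,10]}}

```text
time_s: 19.27
position: [596.9, 20.4, 197.7]
tcp_rot: [2.017, 2.397, -0.002]
contact_force: [0.6, -6.9, 2.3]
finger_gap: 8.7
```

Call:
{"api": "servo_tool", "payload": {"steps": [0.0018,0,0,0,0,0,10,0.0018,0,0,0,0,0,10]}}

```text
time_s: 19.52
position: [596.6, 21.3, 197.7]
tcp_rot: [2.016, 2.392, -0.006]
contact_force: [1.4, -7.9, 1.7]
finger_gap: 9.0
```

Call:
{"api": "servo_tool", "payload": {"steps": [0.002,0,0,0,0.003,0,10,0.002,0,0,0,0.003,0,10]}}

```text
time_s: 19.77
position: [596.3, 21.7, 197.7]
tcp_rot: [2.018, 2.39, -0.004]
contact_force: [1.7, -8.0, 0.4]
finger_gap: 8.6
```

```bash
python3 q.py
```

```text
t 19.77 pos [596.3  21.7 197.7] yawy 9.6 F [ 1.7 -8.   0.4] gap 8.6
shift [-0.0894 -0.0014 -0.0057] turn [ 0.0066  0.0121 -0.0099] | per row [-0.0894 -0.0014 -0.0057] [ 0.0066  0.0121 -0.0099]
toolshift [127.8  36.4  55.1] lane x of tool -33.2 y -0.2
```

Call:
{"api": "servo_tool", "payload": {"steps": [0.003,0,0,0,0.004,0,10,0.003,0,0,0,0.004,0,10]}}

```text
time_s: 20.02
position: [595.7, 22.5, 197.8]
tcp_rot: [2.021, 2.386, -0.003]
contact_force: [2.0, -9.9, 0.0]
finger_gap: 8.8
```

Call:
{"api": "servo_tool", "payload": {"steps": [0.0035,0,0,0,0.005,0,10,0.0035,0,0,0,0.005,0,10]}}

```text
time_s: 20.27
position: [595.2, 22.9, 197.8]
tcp_rot: [2.025, 2.381, -0.002]
contact_force: [2.4, -10.8, 1.3]
finger_gap: 8.6
```

Call:
{"api": "servo_tool", "payload": {"steps": [0.0042,0,0,0,0.006,0,10,0.0042,0,0,0,0.005,0,10,0.004,0,0,0,0.005,0,10]}}

```text
time_s: 20.65
position: [594.3, 23.5, 197.8]
tcp_rot: [2.032, 2.371, -0.001]
contact_force: [2.5, -12.3, 0.7]
finger_gap: 8.6
```

Call:
{"api": "servo_tool", "payload": {"steps": [0.0038,0,0,0,0.003,0,10,0.0036,0,0,0,0.002,0,10,0.0036,0,0,0,0.002,0,10]}}

```text
time_s: 21.02
position: [593.6, 24.7, 197.9]
tcp_rot: [2.034, 2.359, -0.005]
contact_force: [1.7, -10.2, 0.2]
finger_gap: 8.5
```

Call:
{"api": "servo_tool", "payload": {"steps": [-0.001,0,0,0,0,0,10,-0.001,0,0,0,0,0,10,-0.002,0,0,0,0,0,10,-0.004,0,0,0,0,0,10,-0.01,0,0,0,0,0,10]}}

```text
time_s: 21.65
position: [595.3, 10.7, 196.8]
tcp_rot: [2.034, 2.368, -0.003]
contact_force: [-0.4, -0.2, 0.3]
finger_gap: 8.9
```

Call:
{"api": "servo_tool", "payload": {"steps": [-0.02,0,0,0,0,0,10,-0.03,0,0,0,0,0,10,-0.03,0,-0.02,0,0,0,10,-0.03,0,-0.04,0,0,0,10,-0.03,0,-0.04,0,0,0,10]}}

```text
time_s: 22.28
position: [613.9, -127.4, 295.8]
tcp_rot: [2.035, 2.382, -0.01]
contact_force: [1.1, -0.1, -0.1]
finger_gap: 8.3
```

Call:
{"api": "servo_tool", "payload": {"steps": [-0.05,0,-0.03,0,0,0,10,-0.05,0,-0.03,0,0,0,10,-0.05,0,0,0,0,0,10,0,0,0,0,0,0,10]}}

```text
time_s: 22.78
position: [636.7, -283.3, 362.7]
tcp_rot: [2.035, 2.377, -0.006]
contact_force: [0.2, -0.2, -0.3]
finger_gap: 8.8
```

Run:
```python
from h import *
for n in('top','side'):
    I,D=manip.snapshot(n);cv2.imwrite(f'pics/{n}4.png',I)
a=cv2.resize(cv2.imread('pics/top4.png')[200:285,195:345],None,fx=4,fy=4,interpolation=cv2.INTER_CUBIC)
b=cv2.resize(cv2.imread('pics/side4.png')[170:270,240:370],(600,460))[:255]
cv2.imwrite('pics/d.png',np.vstack([a,b]))
```

```text
(no output)
```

View pics/d.png

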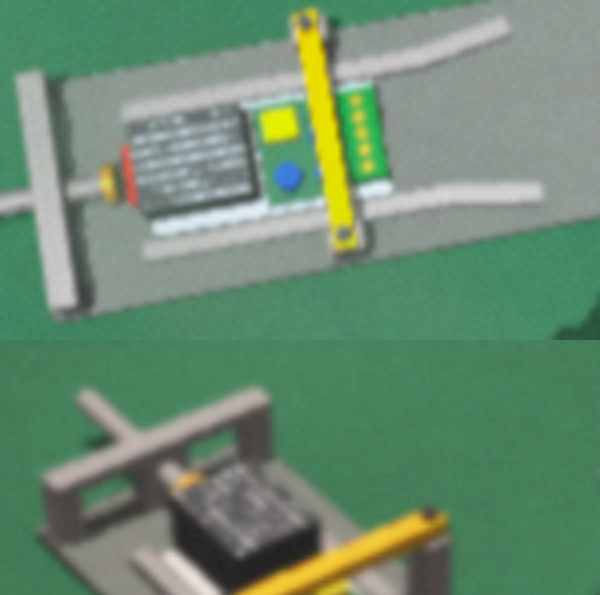

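The block (130–255, 105–215 in the top crop) is clear of the yellow bar and bears on the red pad at (128,175). The robot is touching nothing.

```bash
python3 -c "
from h import *
print(manip.sense()['time_s']);print(manip.job_done())"
```

```text
22.875
the job is handed in; nothing more can be done
None
```

The job is done and handed in at 22.9 s. I gripped the largest module by its finned block and set it down straight in the lane mouth with the block towards the bar. I then pushed it under the bar with nearly closed fingers until it met the stop.

- **Press:** the push along the lane peaked at about 12.5 N measured at the wrist. Sliding drag was about 4 N, so roughly 8 N reached the pad, estimated by subtraction. The reading then eased to about 10 N as the arm crept on a millimetre or so. That may have been the module slipping, and I did not check it further.
- **Gauge load:** no wrist reading passed 13 N during the push. I only saw forces at the end of each move call, so brief peaks between readings are not known.
- **Final position:** the last top and side pictures show the block right through and lying against the red pad, with the arm withdrawn about 300 mm.
- **Bystanders:** the last pictures I viewed do not include the carton, bottle or screwdriver. My moves stayed clear of them and I felt no unexpected contact.
- **Disagreement:** the wrist and top cameras differed by about 5 mm in y. I set the module down using the wrist camera's view of the rails.

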